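# Read the blue kiln on the pottery's pyrometer

## Task

Take a reading of the blue kiln: with a fingertip push the upright tab of the pyrometer's selector round until it clicks in with its pointer at the blue cap, then press the orange read button right down and hold it. Finish while still holding the button down, so that the meter can be read. Push only, never pinch the tab or pick anything up, and leave everything else on the bench and the instrument where it stands.

Things in the scene. Friction and masses are not known exactly. Their poses are not given: they have to be found in the camera images.
- pyrometer: fixed instrument: grey case 230 mm (its x) x 320 mm (its y), flat aluminium panel 85 mm above the bench. Origin: centre of the underside; x points away from the robot's side, y to the left. On the panel: selector (right half), meter 86 x 110 mm, 20 mm high, centred at case (36, 92) mm, orange read button at case (-68, 92) mm
- dial_axis (a point): the selector's vertical axis at panel height, at case (-20, -60) mm. A spring detent resists leaving a station with about 5 N at the tab, falling to nothing halfway to the next station; past halfway the selector snaps into the next one by itself, running ahead of the finger
- selector (a joint): angle of the black selector, rad: 0 when its pointer points along the case's +x, positive anticlockwise from above; stops at -1.68 and 1.68. It clicks into six stations: -90, -54, -18, 18, 54 and 90 degrees (within 0.02 rad), and starts parked at -18 or 18
- tab (a point): top centre of the selector's upright finger tab, 40 mm above the panel, 58 mm from the axis, at the end of the black lever bar (13 mm wide, top 17 mm above the panel, on a 48 mm hub). Tab: black with cream top, 16 mm along the lever, 12 mm across it, sides free from 6 mm up. A cream pointer sticks out 10 mm beyond. Its halves: selector_c0 anticlockwise, selector_c1 clockwise
- pointer_aim (a point): point on the pointer's line, 84 mm from the axis at panel height: lies at a cap's centre when the selector stands at that station
- cap_blue: blue marker cap (the wanted kiln), 20 mm across, 4.5 mm high, fixed on the panel 84 mm from the selector's axis at one of the four outer stations (-90, -54, 54 or 90 degrees; which one varies); origin at its centre on the panel
- cap_red: red marker cap (another kiln), 20 mm across, 4.5 mm high, fixed on the panel 84 mm from the selector's axis at one of the four outer stations (-90, -54, 54 or 90 degrees; which one varies); origin at its centre on the panel
- cap_yellow: yellow marker cap (another kiln), 20 mm across, 4.5 mm high, fixed on the panel 84 mm from the selector's axis at one of the four outer stations (-90, -54, 54 or 90 degrees; which one varies); origin at its centre on the panel
- cap_green: green marker cap (another kiln), 20 mm across, 4.5 mm high, fixed on the panel 84 mm from the selector's axis at one of the four outer stations (-90, -54, 54 or 90 degrees; which one varies); origin at its centre on the panel
- cap_white_right: white marker cap (no kiln), same size, always at the -18 degree station
- cap_white_left: white marker cap (no kiln), same size, always at the 18 degree station
- read_button (a joint): how far the orange read button is pushed down, m: 0 up, 0.006 fully down. It springs back when let go; fully down takes about 5 N. The meter's red needle swings over as it goes down
- read_button_top (a point): centre of the top of the orange button: 26 mm across, its top 22 mm above the panel when up, in a black collar 42 mm across and 12 mm high
- cone_pack: loose pack of three small cream cones in a clay bar, 24 x 64 mm and 42 mm high, standing on the far right of the instrument's panel
- glaze_jar: loose clear glaze jar with white lid, 72 mm across, 85 mm high, on the bench left of the instrument
- underglaze: loose small red-brown bottle with black cap, 38 mm across, 105 mm high, left of the instrument
- bisque_bowl: loose pinkish bisque bowl, 116 mm across, 55 mm high, right of the instrument
- test_tile: loose grey-green glaze tile, 62 x 62 x 8 mm, lying right of the instrument
- glaze_brush: loose brush lying in front of the instrument (robot's side), along y
- wood_rib: loose flat wooden rib, 50 x 95 x 7 mm, lying in front of the instrument
- trim_tool: loose trimming tool with wooden handle and wire loop, about 175 mm long, 16 mm high, lying left of the instrument

How it is judged:
By the outcome, as a careful person would: the job done as asked, in the order asked, and still so for the second after the job is handed in, while the arm keeps its last pose, push and grip.
It also fails if it takes over 48 s, if anything falls off the work surface, if the arm or the gripper's body presses on something with over 40 N, if the wrist force passes 120 N, or if a joint passes its speed limit or range.

## Robot

A 7-joint arm with a two-finger parallel gripper is mounted at the origin on the work surface. World frame = base frame: x ahead of the robot, y to its left, z up, the work surface at z = 0. Lengths are in m, angles in rad, forces in N, time in s.
With the tool pointing down it reaches from about 0.425 to 0.925 m from the base axis. Payload 6.8 kg.
Tool frame: the origin (TCP) lies on the centre line of the jaws, within the pads' length; the fingertips stand 8 mm ahead of it and the grasp point (between the pads) lies 11 mm behind it (bot.finger_overhang is the x of the fingertips in the tool frame, in m); x points along the fingers, y is the direction in which the jaws open and shut, and the axes are right-handed (so a half turn about x gives the same grasp; the last joint's range is limited). The gripper opens to 88 mm and grips with 3 to 60 N. Pads are 20 mm wide; open, the fingers measure 115 mm over their backs; the gripper's body (75 mm by 178 mm) begins 61 mm behind the grasp point.
Start: joints at [1.134, 0.477, 0.022, 1.555, -0.011, 1.109, -0.083], TCP at [0.218, -0.639, 0.231] pointing down, gripper open.
Joint ranges: [-2.96, 2.96], [-0.34, 2.1], [-1.41, 1.46], [0.24, 2.44], [-1.37, 4.51], [0.17, 1.92], [-2.96, 2.96]. Speed limits (rad/s): [2.39, 2.39, 3.14, 3.14, 3.14, 3.14, 3.14].

## Interface

Orientations are given as a unit quaternion [w, x, y, z].
In Python, from bench import bot, grab_frame, order gives the robot as it stands. The module is installed in compiled form; this text tells all that it offers. Calls block until the motion is done:
- bot.move_to(position, orientation): joint-space move of the TCP to a pose.
- bot.movel(position, rate=0.15, frame=None, stop_force=None): straight line of the TCP; frame=None keeps the orientation; rate is the mean speed in m/s. With stop_force (N) it stops when the force on the tool has changed by that much, and returns True; else False.
- bot.move_joints(angles): joint-space move.
- bot.release() and bot.clamp(squeeze=None): open the fingers fully, or close them until they stop; squeeze is the grip in N (None keeps the last).
- bot.pause(seconds).
- bot.solve_ik(position, orientation): joint angles nearest the present ones, or None.
- bot.get_obs(): the state.
- grab_frame(name): name is "side" or "top" or "wrist"; returns a dict with "image" (420x560x3 uint8, red, green, blue), "K" (3x3 intrinsics, pixels), "view" (4x4, takes a point from world to camera coordinates); the wrist camera has in their place "mount" (4x4, takes a point from camera to tool coordinates, whose origin is the TCP and whose axes are the tool frame's). Camera axes: x right, y down, z forward; pixel columns grow to the right and rows downward; lengths in m; the calibration is good to about 2 mm. A picture is of the moment at which its call begins: read the wrist's pose just before it. There is no depth.
A pose or a line that the arm cannot do raises bot.IKError and nothing moves.
- order.job_done(): hands the job in, once; it reports no verdict.
The state is a dict: "t": time; "joint_pos": joint angles; "qvel": joint speeds; "joint_torque": joint torques, N m; "eef_pos": TCP position; "orientation": TCP orientation; "contact_force": force on the tool from outside, world axes, zero at the start; "moment": the same for the moment, N m; "width": finger opening in m.
Only numpy, scipy, OpenCV 4.12 (cv2) and the standard library are available. Lean on these libraries where they do the work, as an engineer would, in place of code of your own. Each camera call takes 0.05 s, during which the arm holds its last target.

## Working session

There is one attempt and no reset: what is moved stays moved. The work goes in short steps, each a Python script; the robot and the scene stay as the last script left them, time stands still between calls to the robot, and variables do not carry over. Pictures are saved under pics/ and viewed, and the job is handed in when it is done.

```bash
mkdir -p pics; python3 - <<'E'
from bench import bot, grab_frame
import cv2, numpy as np
np.set_printoptions(precision=4,suppress=True)
o=bot.get_obs(); print(o)
for n in ("top","side"):
    f=grab_frame(n); cv2.imwrite(f"pics/{n}0.png",f["image"][:,:,::-1]); print(f["K"],f["view"])
E
```

```text
{'t': 0.0, 'joint_pos': array([ 1.1339,  0.4778,  0.0224,  1.5564, -0.0115,  1.1093, -0.0831]), 'qvel': array([ 0.0018,  0.0008,  0.0006,  0.0002,  0.0025,  0.0008, -0.0002]), 'joint_torque': array([  0.0009, -58.2854,   1.5346, -27.2616,  -0.0545,   0.0168,
         0.0002]), 'eef_pos': array([ 0.2178, -0.6383,  0.2297]), 'orientation': array([-0.1151, -0.6974, -0.1164,  0.6977]), 'contact_force': array([-0.1293,  0.0599,  0.0921]), 'moment': array([ 0.0129, -0.0247,  0.0004]), 'width': 0.08751407071044005}
[[481.2462   0.     280.1983]
 [  0.     481.2462 206.273 ]
 [  0.       0.       1.    ]] [[-0.0261 -0.9994  0.0247  0.059 ]
 [-0.9907  0.0226 -0.1344  0.5501]
 [ 0.1338 -0.0279 -0.9906  1.1436]
 [ 0.      0.      0.      1.    ]]
[[415.7815   0.     278.1865]
 [  0.     415.7815 215.9186]
 [  0.       0.       1.    ]] [[ 0.8227 -0.5684 -0.0034 -0.4261]
 [-0.3086 -0.4416 -0.8425  0.3106]
 [ 0.4774  0.6942 -0.5387  0.5624]
 [ 0.      0.      0.      1.    ]]
```

View pics/top0.png

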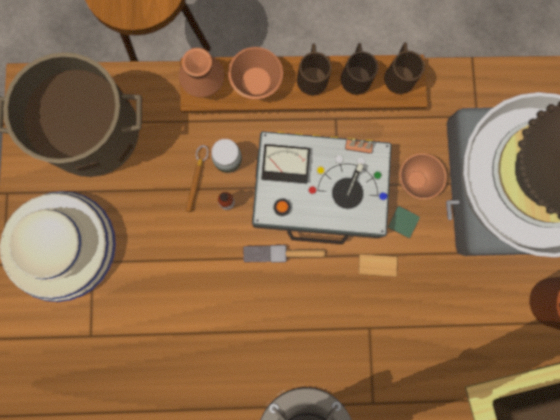

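View pics/side0.png

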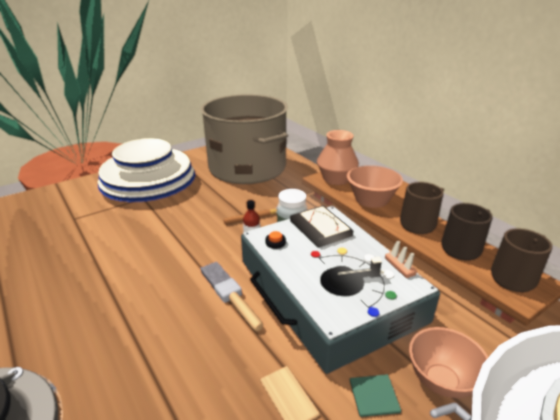

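The blue cap is at the right (about (383,196) in top), which looks like the -90° station, with the selector at about -18°. I'll measure this next.

```bash
cat > h.py <<'E'
import numpy as np, cv2
from bench import bot, grab_frame
np.set_printoptions(precision=4,suppress=True)
def ray(f,px):
    V=f["view"]; R=V[:3,:3]; t=V[:3,3]
    c=-R.T@t; d=R.T@np.linalg.inv(f["K"])@np.array([px[0],px[1],1.]); return c,d
def onplane(f,px,z):
    c,d=ray(f,px); return c+d*(z-c[2])/d[2]
def project(f,P):
    q=f["view"][:3,:3]@np.asarray(P)+f["view"][:3,3]; q=f["K"]@q; return q[:2]/q[2]
HS={"red":[(0,8),(172,180)],"yellow":[(22,33)],"green":[(50,85)],"blue":[(108,130)],"orange":[(7,16)]}
def blobs(f,name,roi,smin=150,vmin=60):
    hsv=cv2.cvtColor(f["image"],cv2.COLOR_RGB2HSV); m=np.zeros(hsv.shape[:2],np.uint8)
    for a,b in HS[name]: m|=cv2.inRange(hsv,(a,smin,vmin),(b,255,255))
    x0,y0,x1,y1=roi; k=np.zeros_like(m); k[y0:y1,x0:x1]=m[y0:y1,x0:x1]
    n,l,s,c=cv2.connectedComponentsWithStats(k)
    return [(int(s[i,4]),c[i]) for i in np.argsort(-s[1:,4])+1 if s[i,4]>8]
def rigid(A,B):
    A=np.asarray(A)[:,:2];B=np.asarray(B)[:,:2];a=A.mean(0);b=B.mean(0)
    H=(A-a).T@(B-b); th=np.arctan2(H[0,1]-H[1,0],H[0,0]+H[1,1])
    R=np.array([[np.cos(th),-np.sin(th)],[np.sin(th),np.cos(th)]]); return th,R,b-R@a
E
python3 - <<'E'
from h import *
for n,roi in (("top",(255,130,392,235)),("side",(240,205,440,350))):
    f=grab_frame(n)
    x0,y0,x1,y1=roi
    cv2.imwrite(f"pics/{n}1.png",cv2.resize(f["image"][y0:y1,x0:x1,::-1],None,fx=4 if n=="side" else 5,fy=4 if n=="side" else 5,interpolation=cv2.INTER_CUBIC))
    for c in HS:
        for a,p in blobs(f,c,roi,110)[:3]:
            print(n,c,a,p,onplane(f,p,.107 if c=="orange" else .0895))
E
```

```text
top red 37 [311.9189 189.5405] [ 0.5822 -0.0288  0.0895]
top yellow 41 [320.1463 169.8537] [ 0.6291 -0.0499  0.0895]
top green 21 [377. 175.] [ 0.6138 -0.1847  0.0895]
top blue 36 [382.8611 195.6111] [ 0.564  -0.196   0.0895]
top orange 1099 [335.9736 136.8826] [ 0.7038 -0.0883  0.107 ]
top orange 196 [269.6224 231.4898] [0.4842 0.0732 0.107 ]
top orange 132 [281.803  206.2652] [0.5417 0.0438 0.107 ]
side red 213 [250.7042 217.8263] [0.5461 0.1418 0.0895]
side red 43 [315.1163 253.6512] [ 0.58   -0.031   0.0895]
side yellow 30 [341.6333 250.6333] [ 0.6264 -0.0522  0.0895]
side green 28 [391.1071 294.6786] [ 0.6131 -0.1865  0.0895]
side blue 77 [372.9221 311.3247] [ 0.5619 -0.196   0.0895]
side orange 3453 [400.1187 236.8694] [ 0.7289 -0.0996  0.107 ]
side orange 2792 [261.1379 314.8739] [ 0.4064 -0.1175  0.107 ]
side orange 1027 [420.6056 336.8948] [ 0.5669 -0.2799  0.107 ]
```

```bash
ls pics
```

```text
side0.png
side1.png
top0.png
top1.png
```

View pics/top1.png

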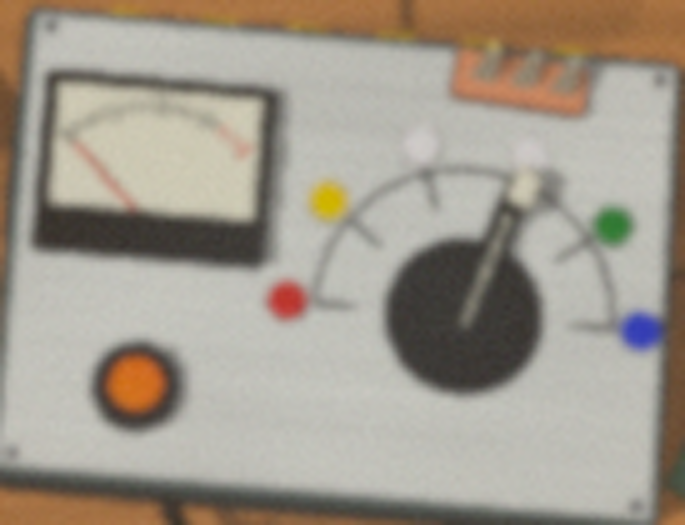

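```bash
cat >> h.py <<'E'
AX=np.array([-.020,-.060])
def st(d,r=.084): return AX+r*np.array([np.cos(np.radians(d)),np.sin(np.radians(d))])
E
python3 - <<'E'
from h import *
f=grab_frame("top"); g=grab_frame("side")
A=[st(90),st(54),st(-54),st(-90),[-.068,.092]]
T=[[.5822,-.0288],[.6291,-.0499],[.6138,-.1847],[.5640,-.1960],[.5417,.0438]]
S=[[.58,-.031],[.6264,-.0522],[.6131,-.1865],[.5619,-.196]]
print("orange side",[(a,p,onplane(g,p,.107)) for a,p in blobs(g,"orange",(262,225,292,250),110)])
for nm,B in (("top",T),("side",S)):
    th,R,t=rigid(A[:len(B)],B); print(nm,th,t,"res",(np.array(A[:len(B)])@R.T+t-np.array(B))*1e3)
    print("axis",R@AX+t)
    F=f
    # tab predicted px for -18 / 18
    for d in(-18,18): print(d,[project(h,np.r_[R@st(d,.058)+t,.125]) for h in(f,g)])
    print("cone pack px->case",R.T@(onplane(f,(255+520/5,130+82/5),.10)[:2]-t))
    print("tabpx->case",R.T@(onplane(f,(255+525/5,130+187/5),.125)[:2]-t)-AX)
E
```

```text
orange side [(140, array([275.    , 236.8714]), array([0.5355, 0.0353, 0.107 ]))]
top -0.109255833836239 [ 0.5992 -0.0548] res [[-0.2846  0.0671]
 [ 0.1457 -0.1635]
 [ 0.6257 -0.4679]
 [-0.4031  0.2688]
 [-0.0838  0.2955]]
axis [ 0.5728 -0.1122]
-18 [array([359.1721, 167.3311]), array([376.5881, 258.8872])]
18 [array([343.6778, 165.9803]), array([363.2225, 247.6086])]
cone pack px->case [ 0.0915 -0.0788]
tabpx->case [ 0.0552 -0.0198]
side -0.10642646095359728 [ 0.5971 -0.0563] res [[-0.2743  0.7221]
 [ 0.7161  0.7255]
 [-0.4215 -0.1203]
 [-0.0203 -1.3273]]
axis [ 0.5708 -0.1138]
-18 [array([359.8259, 168.122 ]), array([376.4106, 259.7245])]
18 [array([344.3262, 166.8143]), array([362.9703, 248.4027])]
cone pack px->case [ 0.0932 -0.0773]
tabpx->case [ 0.0569 -0.0182]
```

View pics/side1.png

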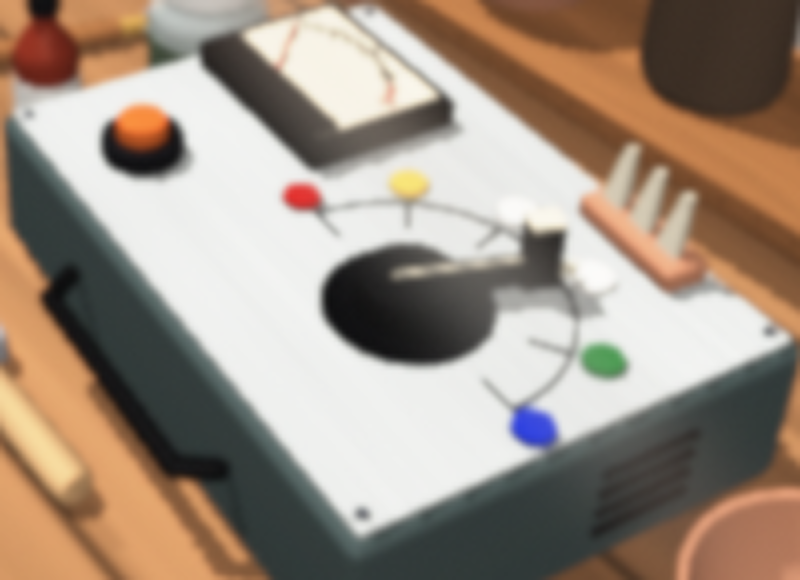

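Pose: both views agree to 2 mm, the blue cap is at -90° and the selector is parked at -18°. The cone pack is about 28 mm clear of the finger path. I'll close the fingers, go high past the scenery, and descend on the anticlockwise side of the tab.

```bash
cat >> h.py <<'E'
from scipy.spatial.transform import Rotation as Ro
TH=-0.108; O=np.array([.5982,-.0555]); RC=np.array([[np.cos(TH),-np.sin(TH)],[np.sin(TH),np.cos(TH)]])
def W(c): return RC@np.asarray(c)+O
AXW=W(AX)
SG=1
def pose(deg,z,gap=.016,r=.058,sg=None):
    a=TH+np.radians(deg); er=np.array([np.cos(a),np.sin(a),0]); et=np.array([-np.sin(a),np.cos(a),0])
    p=np.r_[AXW,z]+r*er+gap*et
    y=er*(SG if sg is None else sg); x=np.array([0,0,-1.]); q=Ro.from_matrix(np.c_[x,y,np.cross(x,y)]).as_quat(scalar_first=True)
    return p,q
E
python3 - <<'E'
from h import *
for sg in(1,-1):
  for d in(-18,-54,-90):
    p,q=pose(d,.116,.016,sg=sg); print(sg,d,p,bot.solve_ik(p,q))
o=bot.get_obs(); bot.clamp(5)
p=o["eef_pos"].copy(); p[2]=.38; bot.movel(p,.3)
print(bot.get_obs()["t"],bot.get_obs()["width"])
E
```

```text
1 -18 [ 0.6313 -0.1222  0.116 ] [ 0.408   0.5838 -0.4358  1.709   0.298   0.9149 -0.57  ]
1 -54 [ 0.6146 -0.1554  0.116 ] [ 0.359   0.5488 -0.2861  1.7402  0.1922  0.8801 -1.0606]
1 -90 [ 0.5815 -0.1724  0.116 ] [ 0.2843  0.4969 -0.1304  1.8168  0.0838  0.8333 -1.5658]
-1 -18 [ 0.6313 -0.1222  0.116 ] [ 0.8513  0.8797 -1.192   1.6786  0.8708  1.2112  2.1624]
-1 -54 [ 0.6146 -0.1554  0.116 ] [ 0.9164  0.8663 -1.1915  1.7017  0.8633  1.198   1.5857]
-1 -90 [ 0.5815 -0.1724  0.116 ] [ 0.6563  0.5751 -0.6368  1.79    0.4201  0.9156  1.2979]
2.2917 0.00045089204329439665
```

```bash
python3 - <<'E'
from h import *
p,q=pose(-18,.26,.036); bot.move_to(p,q)
p[2]=.114; print(bot.movel(p,.12,stop_force=4))
o=bot.get_obs(); print(o["t"],o["eef_pos"],p,o["contact_force"])
f=grab_frame("side"); cv2.imwrite("pics/side2.png",cv2.resize(f["image"][190:350,230:440,::-1],None,fx=3.5,fy=3.5))
f=grab_frame("top"); cv2.imwrite("pics/top2.png",cv2.resize(f["image"][120:245,245:400,::-1],None,fx=4,fy=4))
E
```

```text
False
6.1167 [ 0.6401 -0.1039  0.1149] [ 0.6395 -0.1039  0.114 ] [ 0.1085  0.6832 -0.255 ]
```

View pics/side2.png

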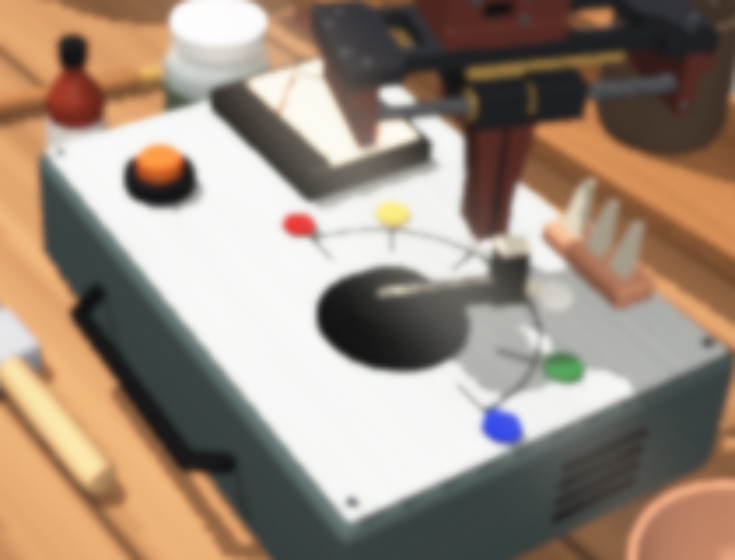

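View pics/top2.png

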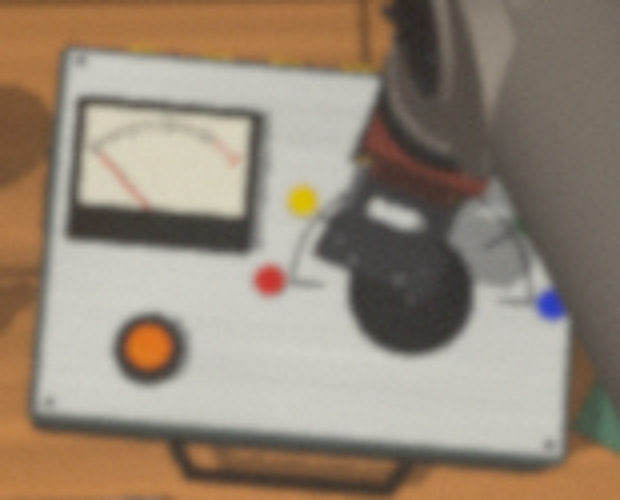

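```bash
python3 - <<'E'
from h import *
for d in list(range(-15,-61,-5)):
    p,q=pose(d,.114); bot.movel(p,.05,frame=q)
    o=bot.get_obs(); a=TH+np.radians(d); F=o["contact_force"]
    print(d,round(o["t"],2),"tang",round(F@[-np.sin(a),np.cos(a),0],2),F,(o["eef_pos"]-p)*1e3)
f=grab_frame("side"); cv2.imwrite("pics/side3.png",cv2.resize(f["image"][190:350,230:440,::-1],None,fx=3.5,fy=3.5))
E
```

```text
-15 6.71 tang 0.69 [1.4384 0.1878 1.139 ] [0.2763 0.0924 0.2691]
-20 6.97 tang 3.73 [1.1621 3.5839 0.7533] [0.5407 1.3415 0.2764]
-25 7.22 tang 2.63 [0.7807 2.6072 1.7487] [-0.0186  0.3318  0.1528]
-30 7.48 tang -0.4 [-0.4237 -0.189   0.2997] [-0.4048 -0.9625 -0.1446]
-35 7.74 tang -0.79 [ 0.0764 -1.1226  0.1334] [-0.5395 -1.0319 -0.3116]
-40 8.0 tang 0.72 [ 0.2366  0.7989 -0.0208] [-0.2156 -0.4168 -0.1265]
-45 8.26 tang -0.03 [ 0.0576 -0.1182  0.6424] [-0.0487 -0.1035 -0.0412]
-50 8.52 tang -0.11 [-0.1232 -0.0216 -0.3811] [0.0817 0.1768 0.0346]
-55 8.78 tang 5.09 [ 3.7128  3.8162 -1.5476] [1.0554 1.3521 0.2379]
-60 9.03 tang 3.01 [ 2.0647  2.7783 -0.3494] [0.2621 0.6956 0.1569]
```

View pics/side3.png

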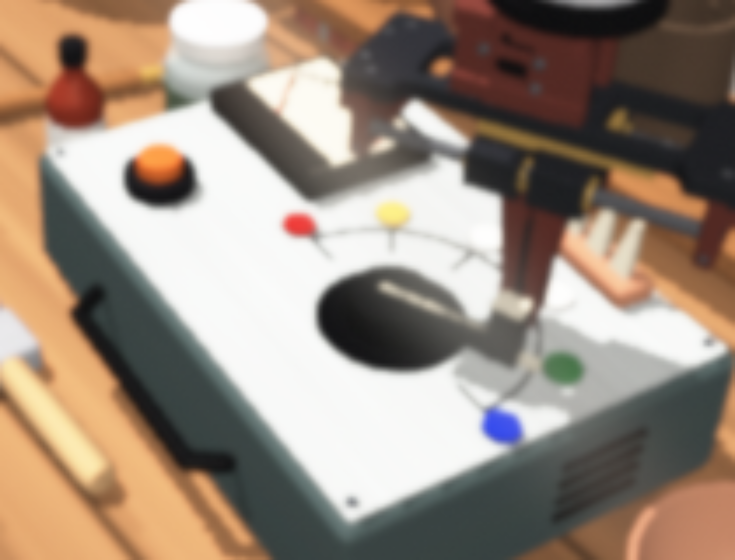

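The force trace matches: first detent, then the snap, then contact again at -54°. The tab sits just past green. I'll keep pushing over the second detent, but not as far as the stop.

```bash
python3 - <<'E'
from h import *
for d in (-64,-68,-72,-76,-80):
    p,q=pose(d,.114); bot.movel(p,.04,frame=q)
    o=bot.get_obs(); a=TH+np.radians(d); F=o["contact_force"]
    print(d,round(o["t"],2),"tang",round(F@[-np.sin(a),np.cos(a),0],2),F,(o["eef_pos"]-p)*1e3)
# back off, rise, look
p,q=pose(-80,.114,.03); bot.movel(p,.1)
p[2]=.17; bot.movel(p,.15); b=W([-.068,.092]); bot.movel(np.r_[b,.17],.2)
o=bot.get_obs(); print(o["t"],o["contact_force"],o["eef_pos"])
f=grab_frame("side"); cv2.imwrite("pics/side4.png",cv2.resize(f["image"][190:350,230:440,::-1],None,fx=3.5,fy=3.5))
f=grab_frame("top"); cv2.imwrite("pics/top4.png",cv2.resize(f["image"][120:245,245:400,::-1],None,fx=4,fy=4))
E
```

```text
-64 9.34 tang 1.48 [0.9156 1.8374 0.8161] [-0.322  -0.3441 -0.0208]
-68 9.6 tang 1.07 [ 0.9498  0.5809 -0.2255] [-0.6309 -0.8619 -0.1958]
-72 9.86 tang -0.12 [-0.0981 -0.1183 -0.3912] [-0.466  -0.5468 -0.1792]
-76 10.12 tang 0.1 [ 0.111  -0.1078  0.4112] [-0.1049 -0.1213 -0.0535]
-80 10.38 tang 0.17 [ 0.207  -0.5783 -0.2245] [ 0.025  -0.0357 -0.016 ]
12.45 [ 0.6995  0.7869 -0.8725] [0.5407 0.042  0.1698]
```

View pics/side4.png

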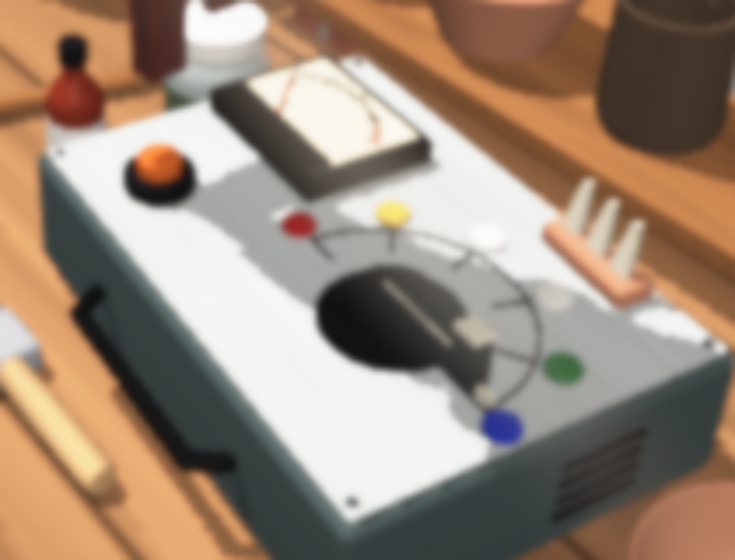

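View pics/top4.png

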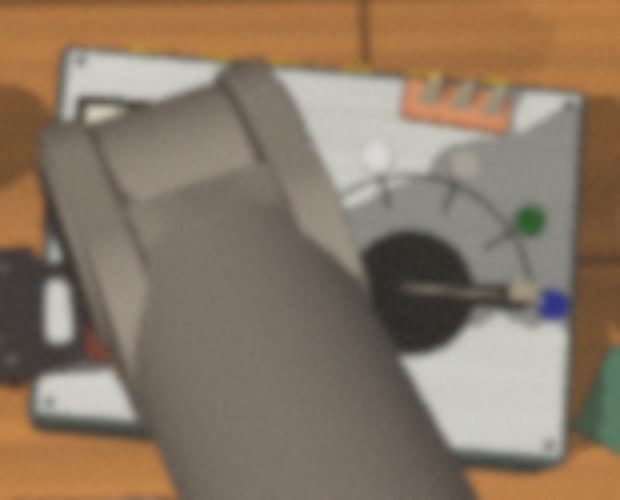

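The selector has clicked in at blue. In the top view the pointer runs into the blue cap at about (550,304) in the crop, and the cone pack hasn't moved. Now I'll press the button.

```bash
python3 - <<'E'
from h import *
b=W([-.068,.092])+[.0005,.001]
bot.movel(np.r_[b,.125],.1); o=bot.get_obs(); print(o["t"],o["eef_pos"],o["contact_force"])
F0=o["contact_force"]
for z in (.114,.112,.110,.109,.108,.107,.106,.105):
    s=bot.movel(np.r_[b,z],.02,stop_force=15); bot.pause(.1)
    o=bot.get_obs(); print(z,s,round(o["t"],2),o["eef_pos"][2],o["contact_force"])
    if s or o["contact_force"][2]-F0[2]>11: break
f=grab_frame("side"); cv2.imwrite("pics/side5.png",cv2.resize(f["image"][170:350,220:440,::-1],None,fx=3.3,fy=3.3))
f=grab_frame("top"); cv2.imwrite("pics/top5.png",cv2.resize(f["image"][120:245,245:400,::-1],None,fx=4,fy=4))
f=grab_frame("wrist"); cv2.imwrite("pics/wrist5.png",f["image"][:,:,::-1])
E
```

```text
13.15 [0.5412 0.0443 0.1251] [-1.0425 -0.2849  0.0082]
0.114 False 13.95 0.11415419785571017 [-0.4953 -0.3332  1.4632]
0.112 False 14.3 0.11208991158286126 [-0.9149 -0.2479  3.2402]
0.11 False 14.65 0.11009592197949261 [-0.9761 -0.445   5.5546]
0.109 False 15.0 0.10936971083780136 [-1.5622 -0.4628  7.6593]
0.108 False 15.35 0.10917550816826617 [-4.5245 -1.3703 15.3333]
```

View pics/side5.png

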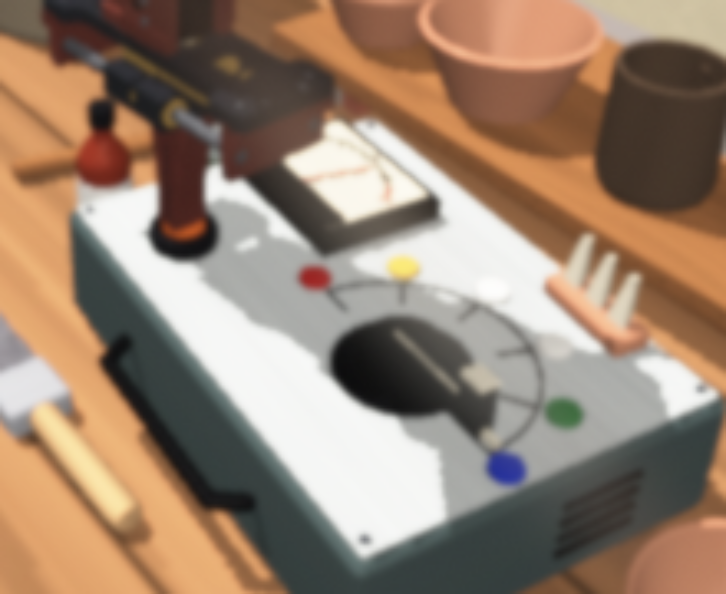

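View pics/wrist5.png

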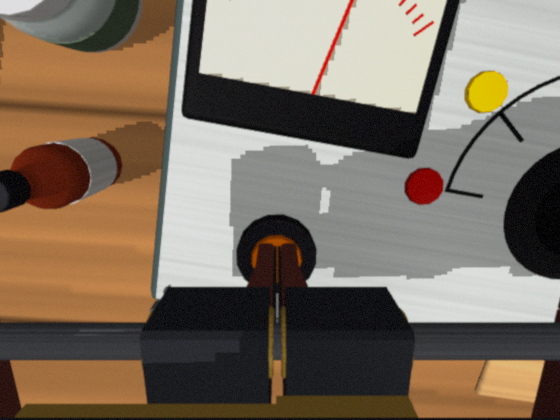

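View pics/top5.png

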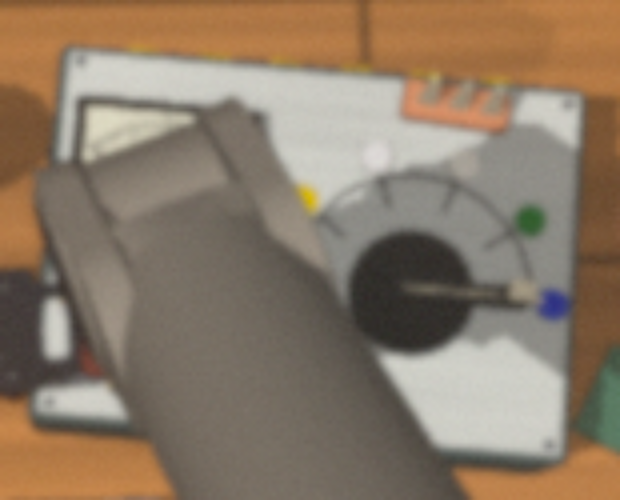

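The button bottoms out at a fingertip height of 101 mm, as expected. The needle has swung, and the pointer is at the blue cap. One quick check that it's steady, then I hand it in.

```bash
python3 - <<'E'
from h import *
from bench import order
bot.pause(.5); o=bot.get_obs(); print(o["t"],o["eef_pos"],o["contact_force"],abs(o["qvel"]).max())
if 9<o["contact_force"][2]<30 and o["eef_pos"][2]<.1097: order.job_done(); print("done")
E
```

```text
16.0 [0.5412 0.0443 0.1092] [-4.9476 -1.3282 15.4317] 0.0015179392262378581
the job is handed in; nothing more can be done
done
```

The selector is clicked in at the blue cap (-90° station), and I handed the job in at 16 s with the read button held fully down.

- **Selector:** it started at -18°. I pushed the tab with closed fingertips, clockwise past the -54° station. The push force peaked at about 5 N, dropped away as the selector snapped on, and both camera views afterwards show the pointer at the blue cap. I checked the click only by that force drop and the pictures, not by measuring the final angle.
- **Button:** the fingertips bottomed out about 101 mm above the bench, which is the height given for fully down. They held there steadily with about 15 N down and 5 N sideways, and the meter needle had swung over.
- **Other items:** I saw nothing else moved in the pictures. The bowl, tile, brush, rib and trimming tool were partly or wholly outside the last ones.
- **Disagreement:** the top and side views placed the instrument about 2 mm apart, so I used the average. The side view's position for the button was further off, about 10 mm from the top view's. I left it out, and the press landed on the button.

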